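# Set the laptop test supply to its fifth click and start the test

## Task

Push the lever of the test supply's rotary selector clockwise with a fingertip, click by click, to the fifth of its seven positions (counting from the shortest mark) and never past it; then press the round start button fully down and let it come up again. Do it gently, without gripping anything, shifting or lifting the supply, pressing the button early or disturbing the things lying around.

Things in the scene. Friction and masses are not known exactly. Their poses are not given: they have to be found in the camera images.
- tester: the laptop test supply: a loose 5 kg grey box with an aluminium top panel, 220 (x) x 300 (y) x 75 mm high, on the table. Origin: centre of its underside; x points to its rear, y to its left seen from its front (the robot's side), z up. On the panel: the selector at x 0, y +50 mm, the start button at x -55, y -95 mm, a flat dark meter window in front of the selector
- first_mark (a point): first of seven flat black marks on the panel round the selector, 30 degrees apart, starting 60 mm from its axis: this one, the shortest (6 mm), is at the supply's left (+y of the axis; this point 63 mm from it); clockwise from above each next is 2.5 mm longer; the fourth is at the rear (+x), the seventh, the longest (21 mm), at the right (-y)
- fifth_mark (a point): middle of the fifth mark (16 mm long), where the lever must point, 68 mm from the selector's axis
- selector (a joint): selector angle in rad, growing clockwise from above; 0: the lever points at the first mark. Clicks at 0, 0.524, 1.047, 1.571, 2.094 (the fifth), 2.618, 3.142 (end). At q the lever points along (sin q, cos q) in the supply's x, y. 2 to 5 N on the arm carries it over the crest half-way between clicks; it then snaps into the next by itself and stays. Starts in one of the first three
- selector_axis (a point): point on the selector's vertical axis, half-way up the lever, 16 mm above the panel (91 mm above the table). The lever is black, with a white line on top: a round hub of 18 mm radius (skirt of 27 mm radius in the lowest 7 mm) with one straight arm, 12 mm wide, reaching 52 mm from the axis; the arm's sides are upright, from 6 to 26 mm above the panel
- selector_tip (a point): point near the outer end of the lever's arm, 46 mm from the axis, half-way up the arm (16 mm above the panel)
- start_button (a joint): depth to which the start button is pressed, in m: 0 up, 0.006 fully down; it needs 1.5 N to start moving and 5 N at the bottom, and springs back up
- start_button_top (a point): centre of the top of the start button's round steel cap (28 mm across, in a black collar 44 mm across and 12 mm high), 22 mm above the panel when up; it is pressed straight down
- dongle: bystander: a loose black dongle 45 x 22 x 13 mm with a short steel plug, lying on the supply's panel near its rear right corner; origin at the centre of its underside
- screwdriver: bystander: a loose screwdriver lying on the table in front of the supply; its own x axis lies along it
- drive: bystander: a loose aluminium hard drive 147 x 101 x 24 mm, flat on the table to the right of the supply; origin at the centre of its underside
- brick: bystander: a loose black power brick 115 x 50 x 31 mm on the table to the left of the supply; origin at the centre of its underside
- mug: bystander: a loose white mug, 80 mm across and 92 mm high, on the table further left; origin at the centre of its underside
- tape: bystander: a roll of tape, 100 mm across and 24 mm high, flat on the table further right; origin at the centre of its underside
- screwbowl: bystander: a small steel bowl, 90 mm across and 35 mm high, on the table behind the supply; origin at the centre of its underside

How it is judged (in metres and radians):
On the way, in this order (a step that is already met when the one before it is completed fails the run):
1. the selector clicks into its fifth position (value of joint selector between 1.944 and 2.244 rad), for 0.2 s.
2. with the selector there, the start button is pressed fully down (all of step 1 and value of joint start_button above 0.005 m), for 0.05 s.
At the end, for the whole second after the job is handed in: The selector rests in its fifth position (2.094 rad, within 0.15 rad), the start button is up again (less than 1.5 mm down), the supply stands flat within 20 mm of where it stood, and every bystander lies within 30 mm of where it was (all of step 1 and velocity of joint selector between -0.1 and 0.1 rad/s and value of joint start_button below 0.0015 m and distance of tester from where it was at the start of the episode below 0.02 m and angle between tester's own z axis and vertical below 0.05 rad and linear speed of tester below 0.02 m/s and distance of each of dongle, screwdriver, drive, brick, mug, tape, screwbowl from where it was at the start of the episode below 0.03 m); the robot touches nothing.
It fails at once if the selector is turned past the fifth position (more than 0.3 rad beyond it) (value of joint selector above 2.394 rad).
It fails at once if the start button is pressed (more than 3 mm) while the selector is not yet in the fifth position (value of joint start_button above 0.003 m and value of joint selector below 1.944 rad).
It fails at once if the supply is shifted or lifted by more than 20 mm (distance of tester from where it was at the start of the episode above 0.02 m).
It fails at once if the selector, button or supply is gripped or pressed with more than 35 N (contact force between the fingers and tester above 35 N).
It fails at once if a bystander is moved by more than 30 mm (not (distance of each of dongle, screwdriver, drive, brick, mug, tape, screwbowl from where it was at the start of the episode below 0.03 m)).
It also fails if it takes over 51 s, if anything falls off the work surface, if the arm or the gripper's body presses on something with over 40 N, if the wrist force passes 120 N, or if a joint passes its speed limit or range.

## Robot

A 7-joint arm with a two-finger parallel gripper is mounted at the origin on the work surface. World frame = base frame: x ahead of the robot, y to its left, z up, the work surface at z = 0. Lengths are in m, angles in degrees, forces in N, time in s.
With the tool pointing down it reaches from about 0.4 to 0.9 m from the base axis. Payload 5.5 kg.
Tool frame: the origin (TCP) lies midway between the tips of the shut fingers; the grasp point (between the pads) lies grasp_offset behind it (grasp_offset is the distance from the TCP to the grasp point, in m); z points along the fingers, y is the direction in which the jaws open and shut (so a half turn about z gives the same grasp; the last joint's range is limited). The gripper opens to 85 mm and grips with 20 to 120 N. Pads are 22 mm wide; open, the fingers measure 114 mm over their backs; the gripper's body (76 mm by 85 mm) begins 54 mm behind the grasp point. The pads swing forward as they close: fully open they stand 13 mm farther back than shut.
Start: joints at [-59.003, 28.699, -24.465, 88.831, 12.651, 65.22, -12.049], TCP at [0.178, 0.625, 0.231] pointing down, gripper open.
Joint ranges: [-164.97, 164.97], [-17.58, 116.51], [-87.97, 89.64], [11.32, 138.91], [-80.73, 260.73], [10.89, 115.49], [-147.41, 147.41]. Speed limits (degrees/s): [147.25, 147.25, 180, 180, 180, 180, 180].

## Interface

Orientations are given as [roll, pitch, yaw] about the fixed x, y, z axes, in that order (R = Rz(yaw) Ry(pitch) Rx(roll)).
In Python, from rig import move_pose, move_l, set_joints, let_go, gripper_close, hold, inverse_kinematics, capture, PlanningError, job_done, recognise, mark_of, read_clock, read_qpos, read_qvel, read_joint_efforts, read_tcp_pos, read_tcp_rot, read_force, read_torque, read_width, grasp_offset gives the robot as it stands. The module is installed in compiled form; this text tells all that it offers. Calls block until the motion is done:
- move_pose(position, orientation): joint-space move of the TCP to a pose.
- move_l(position, speed=0.15, frame=None, stop_force=None): straight line of the TCP; frame=None keeps the orientation; speed is the mean speed in m/s. With stop_force (N) it stops when the force on the tool has changed by that much, and returns True; else False.
- set_joints(angles): joint-space move.
- let_go() and gripper_close(): open the fingers fully, or close them until they stop; the grip force is fixed at half the most.
- hold(seconds).
- inverse_kinematics(position, orientation): joint angles nearest the present ones, or None.
- capture(name): name is "scene" or "top" or "wrist"; returns a dict with "image" (400x640x3 uint8, blue, green, red), "camera_matrix" (3x3 intrinsics, pixels), "R" (3x3) and "t" (3): a world point X has camera coordinates R X + t; the wrist camera has in their place "mount" (4x4, takes a point from camera to tool coordinates, whose origin is the TCP and whose axes are the flange's). Camera axes: x right, y down, z forward; pixel columns grow to the right and rows downward; lengths in m; the calibration is good to about 2 mm. A picture is of the moment at which its call begins: read the wrist's pose just before it. There is no depth.
A pose or a line that the arm cannot do raises PlanningError and nothing moves.
- job_done(): hands the job in, once; it reports no verdict.
Trained networks look in a picture, given as the dict that the camera call returned (one of the last four; its "shot" number tells which), for a name from the list of things; names that differ only in an ending like _2 or _b are one class to them, and where a whole thing is asked for, a point or a joint stands for the part that bears it (a point fixed in the world has none). Each returns a list of dicts, best first, with "confidence" (0 to 1); they miss things now and then, are a little off and sometimes report something else, mostly with a low value. They report only what shows in the picture. A call takes as long as a camera call.
- recognise(picture, name): "bbox" ([left, top, width, height] in pixels, round what is visible of it).
- mark_of(picture, name): "pixel" ([column, row] in pixels: a listed point, or the origin of a listed thing).
Readings, each from a call of its own:
- read_clock(): time.
- read_qpos(): joint angles.
- read_qvel(): joint speeds.
- read_joint_efforts(): joint torques, N m.
- read_tcp_pos(): TCP position.
- read_tcp_rot(): TCP orientation.
- read_force(): force on the tool from outside, world axes, zero at the start.
- read_torque(): the same for the moment, N m.
- read_width(): opening from 0.0 (shut) to 1.0 (fully open).
Only numpy, scipy, OpenCV 4.12 (cv2) and the standard library are available. Lean on these libraries where they do the work, as an engineer would, in place of code of your own. Each camera call takes 0.05 s, during which the arm holds its last target. There are 200 camera calls.

## Working session

There is one attempt and no reset: what is moved stays moved. The work goes in short steps, each a Python script; the robot and the scene stay as the last script left them, time stands still between calls to the robot, and variables do not carry over. Pictures are saved under pics/ and viewed, about 8 in all and at most 12, crops included, and the job is handed in when it is done.

```bash
mkdir -p pics
cat > h.py <<'E'
import numpy as np, cv2
from rig import *
def ray(c,px,tcp=None,R=None):
    K=c["camera_matrix"]; d=np.linalg.inv(K)@np.array([px[0],px[1],1.])
    if "mount" in c:
        M=np.array(c["mount"]); return tcp+R@M[:3,3], R@M[:3,:3]@d
    Rr=np.array(c["R"]); return -Rr.T@np.array(c["t"]), Rr.T@d
def onz(c,px,z,tcp=None,R=None):
    o,d=ray(c,px,tcp,R); return o+d*(z-o[2])/d[2]
E
python3 - <<'E'
from h import *
print(read_clock(),grasp_offset,read_tcp_pos(),read_tcp_rot())
Z=dict(tester=0,first_mark=.075,fifth_mark=.075,selector_axis=.091,selector_tip=.091,start_button_top=.097,dongle=.075,screwdriver=.01,drive=0,brick=0,mug=0,tape=0,screwbowl=0)
for n in("top","scene"):
    c=capture(n); cv2.imwrite(f"pics/{n}1.png",c["image"])
    print(n, onz(c,(320,200),0), ray(c,(0,0))[0])
    for k,z in Z.items():
        m=mark_of(c,k)
        for x in m[:2]: print(k,np.round(x["pixel"],1),round(x["confidence"],2),onz(c,x["pixel"],z).round(4))
E
```

```text
0.0 0.0187 [0.17809246 0.62439388 0.23025485] [-1.79886458e+02 -4.75158592e-03  1.64085503e+02]
top [0.51569548 0.00893327 0.        ] [0.28933944 0.00981112 1.48790443]
tester [333.6 198.1] 0.66 [ 0.5215 -0.0376  0.    ]
tester [329.8 242.9] 0.56 [ 0.3698 -0.0215  0.    ]
first_mark [298.1 199.1] 0.6 [0.5084 0.0798 0.075 ]
fifth_mark [324.2 173.6] 0.73 [ 0.5914 -0.0062  0.075 ]
selector_axis [319.6 193.1] 0.6 [0.5243 0.0099 0.091 ]
selector_tip [312.4 184.6] 0.7 [0.5524 0.0326 0.091 ]
start_button_top [365.2 206.5] 0.39 [ 0.4776 -0.1344  0.097 ]
dongle [360.9 172.4] 0.66 [ 0.5934 -0.1265  0.075 ]
screwdriver [329.5 243.8] 0.83 [ 0.3663 -0.0202  0.01  ]
screwdriver [361.2 173.3] 0.53 [ 0.6042 -0.1337  0.01  ]
drive [401.6 195. ] 0.98 [ 0.5282 -0.2705  0.    ]
brick [275.8 212.6] 0.64 [0.4751 0.1593 0.    ]
mug [163.6 248.7] 0.89 [0.3607 0.5323 0.    ]
tape [479.1 227.1] 0.67 [ 0.4137 -0.5279  0.    ]
screwbowl [326.9 149.9] 0.62 [ 0.6915 -0.018   0.    ]
scene [0.4930222  0.03877397 0.        ] [ 1.30568554 -0.23604968  1.10015385]
tester [299.  209.9] 0.66 [ 0.5134 -0.0398  0.    ]
first_mark [332.4 188.9] 0.91 [0.5164 0.0713 0.075 ]
first_mark [319.1 198.8] 0.44 [0.5431 0.0187 0.075 ]
fifth_mark [312.9 206.5] 0.73 [ 0.5667 -0.0085  0.075 ]
selector_axis [315.5 189.5] 0.81 [0.5164 0.0147 0.091 ]
selector_tip [323.  198.4] 0.67 [0.5568 0.0268 0.091 ]
start_button_top [263.9 188.3] 0.49 [ 0.4719 -0.1402  0.097 ]
dongle [270.8 219.7] 0.58 [ 0.5792 -0.1444  0.075 ]
dongle [317.1 254.2] 0.52 [ 0.7325 -0.0451  0.075 ]
screwdriver [292.6 176.1] 0.61 [ 0.3732 -0.0244  0.01  ]
screwdriver [325.1 197.9] 0.3 [0.4966 0.0553 0.01  ]
drive [225.5 227.9] 0.83 [ 0.5172 -0.2828  0.    ]
brick [353.4 186.1] 0.92 [0.4668 0.1674 0.    ]
mug [436.8 147.4] 0.68 [0.3755 0.5326 0.    ]
tape [147.  217.5] 0.92 [ 0.4067 -0.5188  0.    ]
screwbowl [318.5 253.6] 0.6 [ 0.6898 -0.0264  0.    ]
```

Run:
```python
from h import *
from scipy.spatial.transform import Rotation as Ro
gripper_close()
move_pose([0.47,-0.03,0.33],[180,0,180])
hold(.3)
p=np.array(read_tcp_pos()); r=read_tcp_rot(); R=Ro.from_euler("xyz",r,degrees=True).as_matrix()
c=capture("wrist"); print(p,r,np.array(c["mount"]).round(3).tolist(),read_clock(),read_width(),np.round(read_qpos()))
cv2.imwrite("pics/w1.png",c["image"])
Z=dict(first_mark=.075,fifth_mark=.075,selector_axis=.091,selector_tip=.091,start_button_top=.097,dongle=.075)
for k,z in Z.items():
    for x in mark_of(c,k)[:2]: print(k,np.round(x["pixel"],1),round(x["confidence"],2),onz(c,x["pixel"],z,p,R).round(4))
```

```text
[ 0.47003736 -0.02970971  0.32991932] [-1.79999467e+02 -1.16925058e-02 -1.79968722e+02] [[0.0, -0.95, -0.313, 0.08], [1.0, 0.001, -0.0, 0.001], [0.0, -0.313, 0.95, -0.143], [0.0, 0.0, 0.0, 1.0]] 5.0833 -0.0031115092038804474 [ -8.   3.   9. 107.  -1.  70.  91.]
first_mark [403.9 191.5] 0.88 [0.5128 0.0731 0.075 ]
first_mark [313.5 182.1] 0.23 [ 0.5003 -0.0439  0.075 ]
fifth_mark [333.2 236.5] 0.96 [ 0.5769 -0.0179  0.075 ]
fifth_mark [453.5 137.3] 0.47 [0.4432 0.1285 0.075 ]
selector_axis [354.3 200.6] 0.72 [0.5199 0.0077 0.091 ]
selector_tip [376.6 227.4] 0.66 [0.5564 0.0375 0.091 ]
start_button_top [228.4 167.5] 0.67 [ 0.4763 -0.1446  0.097 ]
dongle [252.3 236.9] 0.78 [ 0.5776 -0.1278  0.075 ]
```

View pics/w1.png

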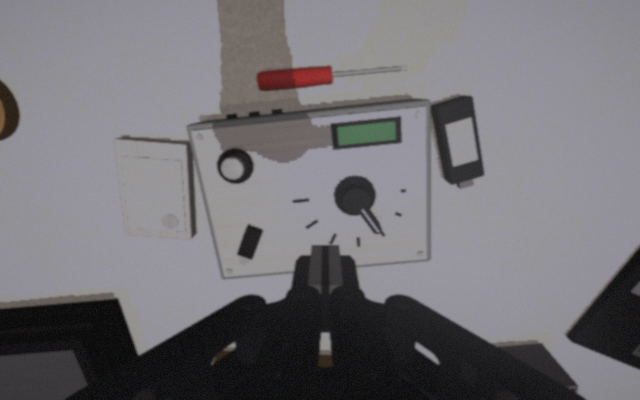

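View pics/top1.png

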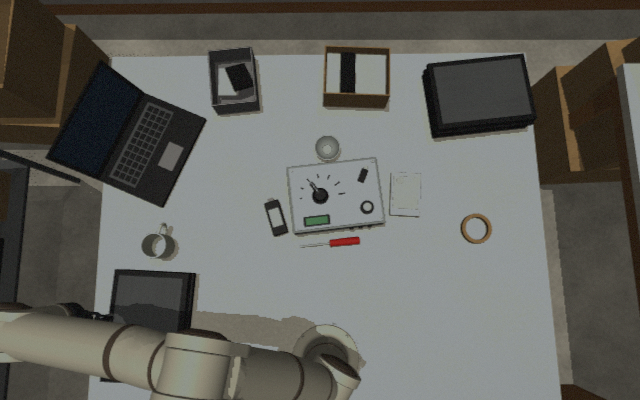

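The wrist view shows the lever (hub 354,197; tip 383,235) pointing at the third mark. The fifth mark is near (333,239), the button at (236,165) and the dongle at (250,241). I'll take one closer look, fit the panel pose from it and check the IK.

```bash
cat >> h.py <<'E'
def geom(A,psi,q,r=.045,back=.017):
    th=np.radians(90-q)+psi; e=np.array([np.cos(th),np.sin(th)]); t=np.array([np.sin(th),-np.cos(th)])
    yaw=(np.degrees(th)-90+180)%360-180
    return A+r*e-back*t, [180,0,yaw]
E
python3 - <<'E'
from h import *
from scipy.spatial.transform import Rotation as Ro
move_pose([0.575,-0.05,0.24],[180,0,180]); hold(.3)
p=np.array(read_tcp_pos()); R=Ro.from_euler("xyz",read_tcp_rot(),degrees=True).as_matrix()
c=capture("wrist"); cv2.imwrite("pics/w2.png",c["image"])
L=dict(selector_axis=(0,.05,.091),first_mark=(0,.113,.075),fifth_mark=(.0589,.016,.075),start_button_top=(-.055,-.095,.097))
old=dict(selector_axis=(.5199,.0077),first_mark=(.5128,.0731),fifth_mark=(.5769,-.0179),start_button_top=(.4763,-.1446))
src=[];dst=[]
for k,l in L.items():
    m=mark_of(c,k)
    for x in m[:1]:
        w=onz(c,x["pixel"],l[2],p,R); print(k,np.round(x["pixel"],1),round(x["confidence"],2),w.round(4))
        if x["confidence"]>.5: src.append(l[:2]);dst.append(w[:2])
for x in mark_of(c,"selector_tip")[:1]: print("tip",x["pixel"],onz(c,x["pixel"],.091,p,R))
def fit(s,d):
    s=np.array(s);d=np.array(d);S=s-s.mean(0);D=d-d.mean(0)
    a=np.arctan2((S[:,0]*D[:,1]-S[:,1]*D[:,0]).sum(),(S*D).sum())
    M=np.array([[np.cos(a),-np.sin(a)],[np.sin(a),np.cos(a)]]); T=d.mean(0)-M@s.mean(0)
    print("psi",np.degrees(a),"T",T,"axis",M@[0,.05]+T,"btn",M@[-.055,-.095]+T,"res mm",((s@M.T+T-d)*1e3).round(1).tolist())
    return a,M@[0,.05]+T
fit([L[k][:2] for k in old],list(old.values()))
a,A=fit(src,dst)
for q in(45,60,90,110):
    P,o=geom(A,a,q); print(q,P,o,[None if (j:=inverse_kinematics([*P,z],o)) is None else np.round(j) for z in(.085,.14)])
print(read_clock())
E
```

```text
selector_axis [389.3 116.5] 0.72 [0.5164 0.0079 0.091 ]
first_mark [456.9 108.9] 0.96 [0.5107 0.0734 0.075 ]
fifth_mark [355.6 179.3] 0.9 [ 0.5784 -0.0187  0.075 ]
start_button_top [213.4  66.6] 0.82 [ 0.4758 -0.1419  0.097 ]
tip [415.2, 157.4] [0.55314116 0.03414189 0.091     ]
psi 5.52413942385568 T [ 0.5225261  -0.04142133] axis [0.51771284 0.00834646] btn [ 0.47692672 -0.1412747 ] res mm [[-2.2, 0.6], [-1.2, -2.0], [2.7, -1.9], [0.6, 3.3]]
psi 5.644617907253431 T [ 0.52143908 -0.04082349] axis [0.51652119 0.00893406] btn [ 0.47604977 -0.14077253] res mm [[0.1, 1.1], [-0.4, -1.7], [0.0, -0.4], [0.2, 1.1]]
45 [0.53191211 0.05450949] [180, 0, np.float64(-39.35538209274657)] [array([-61.,  58.,  77., 114., -64.,  67., -85.]), array([-62.,  49.,  78., 112., -54.,  67., -91.])]
60 [0.54318346 0.04897308] [180, 0, np.float64(-54.35538209274657)] [array([ -59.,   59.,   77.,  113.,  -64.,   68., -100.]), array([ -60.,   50.,   78.,  111.,  -54.,   68., -105.])]
90 [0.55963091 0.03027774] [180, 0, np.float64(-84.35538209274657)] [array([ 39.,  46., -62., 107.,  48.,  58., 141.]), array([ 40.,  39., -62., 106.,  40.,  60., 147.])]
110 [0.56433104 0.01424616] [180, 0, np.float64(-104.35538209274657)] [array([ 24.,  34., -37., 107.,  27.,  48., 139.]), array([ 25.,  29., -37., 106.,  22.,  53., 143.])]
6.6
```

View pics/w2.png

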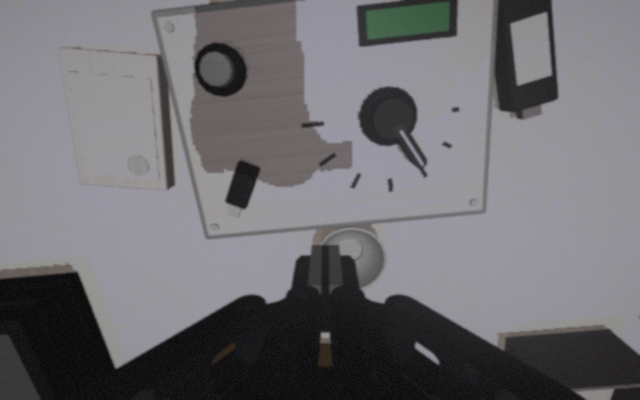

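The fit residuals are under 2 mm and the lever is clearly at the third mark, so it needs two clicks. I'll flip the tool yaw by 180° to get better joint angles.

```bash
cat >> h.py <<'E'
A=np.array([.5168,.0088]); psi=np.radians(5.6); B=np.array([.4763,-.1410])
def g2(q,back=.017,r=.045):
    P,o=geom(A,psi,q,r,back); return P,[180,0,float((o[2]+360)%360-180)]
E
python3 - <<'E'
from h import *
ok=True
for q in(60,75,90,110,120):
    P,o=g2(q); j=[inverse_kinematics([*P,z],o) for z in(.085,.16)]
    print(q,P.round(3),o,[None if x is None else np.round(x) for x in j]); ok&=all(x is not None for x in j)
if ok:
    P,o=g2(60,.032)
    move_pose([*P,.16],o)
    print(read_qpos(),read_clock())
    move_l([*P,.087],speed=.08,stop_force=5)
    hold(.2); print(read_tcp_pos(),read_force(),read_clock())
    P,o=g2(60,.012)
    print(move_l([*P,.087],speed=.02,stop_force=1.2)); 
    p=np.array(read_tcp_pos()); print(p,read_force(),read_clock(),"back at contact",-(p[:2]-A)@np.array([np.sin(np.radians(30)+psi),-np.cos(np.radians(30)+psi)]))
    cv2.imwrite("pics/s2.png",cv2.resize(capture("scene")["image"][120:280,200:440],None,fx=3,fy=3))
E
```

```text
60 [0.543 0.049] [180, 0, 125.60000000000002] [array([-21.,  28.,  16., 111., -11.,  42.,  37.]), array([-22.,  22.,  17., 109.,  -8.,  51.,  35.])]
75 [0.553 0.041] [180, 0, 110.60000000000002] [array([-22.,  29.,  19., 110., -14.,  43.,  25.]), array([-23.,  23.,  20., 108., -10.,  51.,  22.])]
90 [0.56 0.03] [180, 0, 95.60000000000002] [array([-23.,  30.,  22., 109., -16.,  43.,  13.]), array([-24.,  24.,  23., 107., -12.,  52.,  10.])]
110 [0.565 0.014] [180, 0, 75.6] [array([-25.,  31.,  26., 109., -19.,  44.,  -2.]), array([-26.,  25.,  28., 107., -14.,  52.,  -6.])]
120 [0.565 0.006] [180, 0, 65.60000000000002] [array([-25.,  32.,  28., 109., -21.,  44., -10.]), array([-27.,  25.,  30., 107., -15.,  52., -14.])]
[-23.15750738  20.90047648  16.84840314 109.88617652  -7.70060145
  50.25712276  33.22595939] 7.6167
[0.53516468 0.06111474 0.08753642] [-0.10802123  0.29551542 -0.69485837] 8.8833
True
[0.54350793 0.04833259 0.08658503] [-0.25835813  0.14635208  0.6641146 ] 9.6333 back at contact 0.016596675571472912
```

View pics/s2.png

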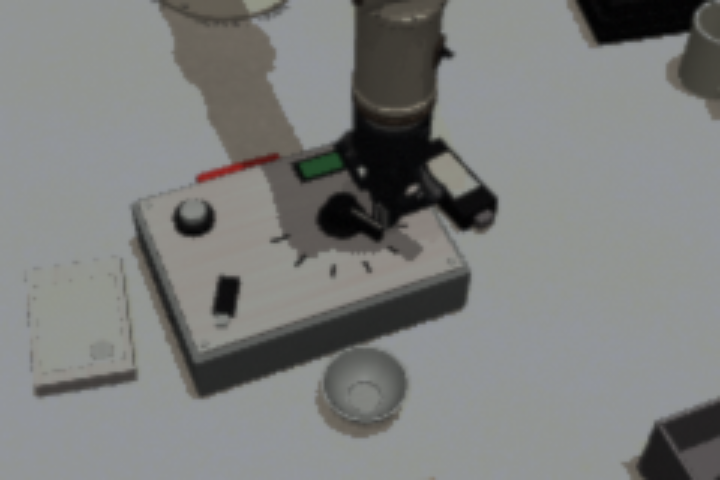

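The finger is beside the lever, and contact came at 16.6 mm where 17 mm was predicted. Next I'll push along the arc for one click.

```bash
cat > push.py <<'E'
from h import *
import sys
q0,q1=map(float,sys.argv[1:3])
for q in np.arange(q0,q1+.1,3):
    P,o=g2(q); s=move_l([*P,.087],speed=.03,frame=o,stop_force=12)
    f=np.array(read_force()); p=np.array(read_tcp_pos())[:2]
    th=np.radians(90-q)+psi; t=np.array([np.sin(th),-np.cos(th)]); print(q,s,"tang",round(f[:2]@t,2),"f",f.round(1),"err mm",((p-P)*1e3).round(1),round(read_clock(),2))
    if s: break
hold(.3)
c=capture("scene"); print(read_force())
for k in("selector_axis","selector_tip"):
    for x in mark_of(c,k)[:1]: print(k,x["confidence"],onz(c,x["pixel"],.091).round(4))
cv2.imwrite(f"pics/p{int(q1)}.png",cv2.resize(c["image"][140:260,240:400],None,fx=4,fy=4,interpolation=cv2.INTER_CUBIC))
E
python3 push.py 63 78
```

```text
63.0 False tang -1.19 f [-1.5  0.5 -0.2] err mm [-0.8  0.1] 9.93
66.0 False tang -2.16 f [-1.5  1.7 -0.5] err mm [-0.3  0.1] 10.18
69.0 False tang 0.22 f [ 0.5  0.  -0.8] err mm [ 0.2 -0.2] 10.43
72.0 False tang -0.26 f [-0.2  0.2  0.2] err mm [ 0.5 -0.4] 10.68
75.0 False tang 0.03 f [0.5 0.1 0.2] err mm [ 0.3 -0.4] 10.93
78.0 False tang 0.49 f [ 0.1 -0.5  0.7] err mm [ 0.1 -0.2] 11.18
[ 0.32278384 -0.70370418  0.32141107]
selector_axis 0.65 [0.5161 0.0151 0.091 ]
selector_tip 0.77 [0.5593 0.0128 0.091 ]
```

View pics/p78.png

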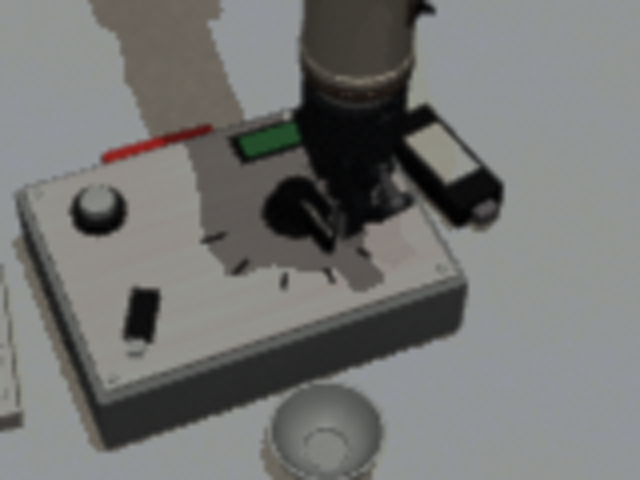

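One click done: the lever points at the fourth mark (330,275), and the third mark is visible again. I'll push one more click the same way.

```bash
python3 push.py 81 105
```

```text
81.0 False tang -0.22 f [ 0.5  0.4 -0.2] err mm [ 0.  -0.1] 11.88
84.0 False tang -0.79 f [-0.5  0.7  0.4] err mm [-0. -0.] 12.13
87.0 False tang 0.49 f [ 0.5 -0.4 -0.2] err mm [-0.1 -0. ] 12.38
90.0 False tang -0.76 f [-0.3  0.7 -0.4] err mm [-0.1  0.1] 12.63
93.0 False tang -3.47 f [-0.2  3.5 -0. ] err mm [-0.3  1.2] 12.88
96.0 False tang -1.0 f [0.3 1.  0.8] err mm [-0.  -0.4] 13.13
99.0 False tang -0.6 f [ 0.1  0.6 -0.3] err mm [ 0.1 -0.8] 13.38
102.0 False tang -0.56 f [0.3 0.5 0.3] err mm [ 0.  -0.4] 13.63
105.0 False tang -0.27 f [-0.2  0.3  0.2] err mm [-0.  -0.3] 13.88
[-0.02251187  1.12078043 -0.03577095]
selector_axis 0.71 [0.52   0.0097 0.091 ]
selector_tip 0.57 [ 0.5593 -0.0068  0.091 ]
```

View pics/p105.png

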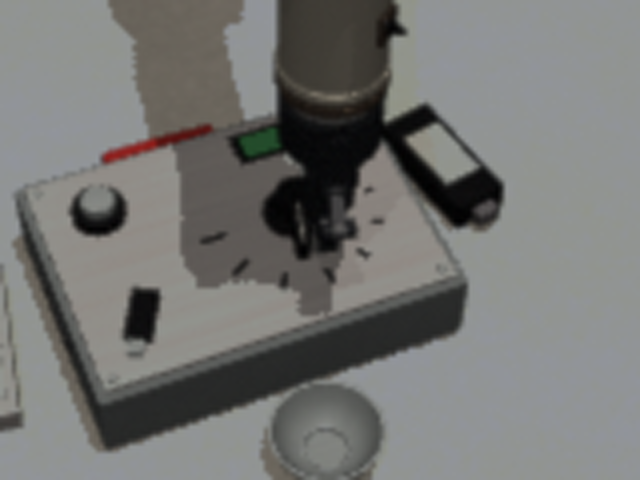

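The network's tip estimate puts the lever at q≈118°, the fifth position. I'll back off, lift and verify from above on the way to the button.

Run:
```python
from h import *
from scipy.spatial.transform import Rotation as Ro
P,o=g2(105,.027); move_l([*P,.087],speed=.04)
move_l([*P,.2],speed=.15)
move_pose([0.575,-0.05,0.24],[180,0,180]); hold(.2)
p=np.array(read_tcp_pos()); R=Ro.from_euler("xyz",read_tcp_rot(),degrees=True).as_matrix()
c=capture("wrist"); cv2.imwrite("pics/w3.png",c["image"])
w={k:onz(c,mark_of(c,k)[0]["pixel"],z,p,R) for k,z in dict(selector_axis=.091,selector_tip=.091,first_mark=.075,fifth_mark=.075,start_button_top=.097).items()}
print({k:v.round(4) for k,v in w.items()}); d=w["selector_tip"]-w["selector_axis"]; print("q",90-np.degrees(np.arctan2(d[1],d[0])-psi),read_clock())
```

```text
{'selector_axis': array([0.5179, 0.0118, 0.091 ]), 'selector_tip': array([ 0.5581, -0.0107,  0.091 ]), 'first_mark': array([0.51  , 0.0719, 0.075 ]), 'fifth_mark': array([ 0.5772, -0.0172,  0.075 ]), 'start_button_top': array([ 0.4776, -0.1427,  0.097 ])}
q 124.7929392175188 17.6667
```

View pics/w3.png

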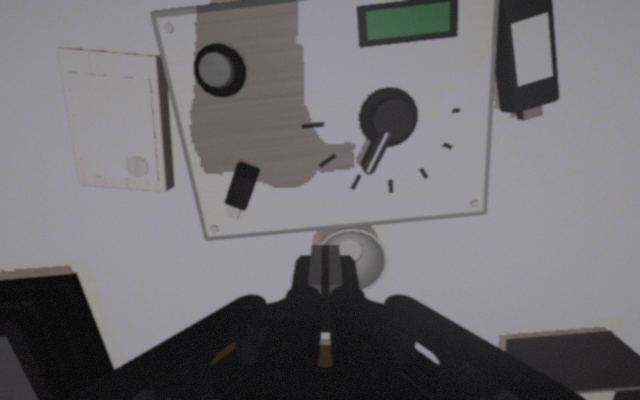

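The lever (389,118 → 370,168) points at the fifth mark (356,181), and the supply and the small things haven't moved. Now I'll press the button.

Run:
```python
from h import *
b=[.4768,-.1415]
move_pose([*b,.16],[180,0,180]); move_l([*b,.105],speed=.08,stop_force=4); hold(.2)
print(read_tcp_pos(),read_force(),read_clock())
print(move_l([*b,.086],speed=.02,stop_force=9)); hold(.25)
print(read_tcp_pos(),read_force(),read_clock())
z=read_tcp_pos()[2]
cv2.imwrite("pics/b.png",capture("scene")["image"])
```

```text
[ 0.47725262 -0.14164063  0.10556864] [0.45852826 1.1525752  0.76937963] 19.375
True
[ 0.47690714 -0.14150681  0.09102091] [-2.10462086  0.68137336  6.93756338] 20.3333
```

Force is 6.9 N at z = 0.0910, which matches the bottom of travel. I'll press slightly further to be sure, then release.

Run:
```python
from h import *
from scipy.spatial.transform import Rotation as Ro
b=[.4768,-.1415]
print(move_l([*b,.0885],speed=.01,stop_force=8)); hold(.2)
print(read_tcp_pos(),read_force())
move_l([*b,.16],speed=.06)
move_pose([0.575,-0.05,0.24],[180,0,180]); hold(.3)
c=capture("wrist"); cv2.imwrite("pics/w4.png",c["image"]); print(read_force(),read_clock())
print("diff vs w3",np.abs(c["image"].astype(int)-cv2.imread("pics/w3.png")).max(2)[:240].mean())
```

```text
True
[ 0.47693755 -0.14151932  0.09099195] [-2.08777627  1.64432204  8.76936957]
[0.37324566 0.43459969 0.20310378] 23.125
diff vs w3 4.539713541666667
```

View pics/w4.png

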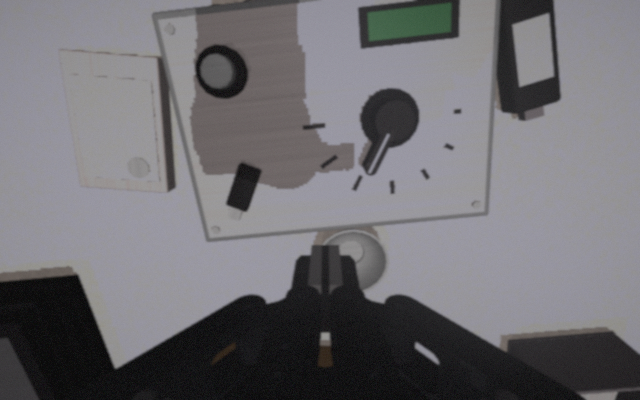

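The press bottomed out: force rose while z stayed at 0.0910. The button is up again (218,70), the lever is still at the fifth mark, and nothing has moved.

```bash
python3 -c "
from rig import *
job_done(); print(read_clock())"
```

```text
the job is handed in; nothing more can be done
the job is handed in; nothing more can be done
```

I turned the selector from its third position to the fifth, one click at a time with the shut fingertips. Then I pressed the start button fully down, let it come up, and handed the job in. The clock stood at about 23 s of the 51 s allowed, and no verdict was given.

- **Selector:** the last wrist picture, taken after the press, shows the lever pointing at the fifth mark. Sampled push force was at most about 3.5 N.
- **Button:** the fingertip stopped at z = 0.091 m, the expected bottom of travel. The upward force went from 6.9 to 8.8 N with no further movement. The last picture shows the button up again.
- **Supply and bystanders:** the supply, dongle, drive, brick and bowl look where they were. The screwdriver, mug and tape were out of view in the last wrist pictures, so I didn't check them again at the end. The arm did not go near the mug or tape.
- **Disagreement:** the networks put the lever at 118° from the scene camera and 125° from the wrist camera, against a true click at 120°. Both are within their usual error, and the pictures settle it.

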